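# Dispense a set of shackle bushes

### The arm

A 7-joint arm with a two-finger parallel gripper is mounted at the origin on the work surface. World frame = base frame: x ahead of the robot, y to its left, z up, the work surface at z = 0. Lengths are in m, angles in rad, forces in N, time in s.
With the tool pointing down it reaches from about 0.425 to 0.875 m from the base axis. Payload 4.7 kg.
Tool frame: the origin (TCP) lies midway between the tips of the shut fingers; the grasp point (between the pads) lies 19 mm behind it; x points along the fingers, z is the direction in which the jaws open and shut, and the axes are right-handed (so a half turn about x gives the same grasp; the last joint's range is limited). The gripper opens to 87 mm and grips with 3 to 60 N. Pads are 19 mm wide; open, the fingers measure 117 mm over their backs; the gripper's body (75 mm by 190 mm) begins 51 mm behind the grasp point.
Start: joints at [1.356, 0.321, -0.07, 1.45, 0.023, 1.371, -0.057], TCP at [0.147, -0.633, 0.223] pointing down, gripper open.
Joint ranges: [-2.86, 2.86], [-0.3, 2.09], [-1.38, 1.24], [0.06, 2.45], [-1.56, 4.7], [0.09, 2.05], [-2.69, 2.69]. Speed limits (rad/s): [2.57, 2.57, 3.14, 3.14, 3.14, 3.14, 3.14].

### API

Orientations are given as a rotation vector (axis times angle).
In Python, from bench import ctrl, vision, close_job gives the robot as it stands. The module is installed in compiled form; this text tells all that it offers.
- The arm moves only by the tool servo_tool, never from a script. Its argument "commands" is a list that holds one entry, the list of rows, each a list of 7 numbers: the turn, a rotation vector about the tool's x, y, z in degrees, then the shift along the tool's x, y, z in mm, then the finger opening in mm, from 0 to 87. In form: [[[wx, wy, wz, x, y, z, grip], ...]]. A call has 1 to 5 rows; each row is the pose to reach, as a shift and turn from the pose commanded when the call began, along the tool's axes at that moment; what a row does not reach only later rows make up. A row lasts 1/8 s, in which the tool goes at most 62.5 mm and 10.7 degrees, less where a joint would pass 70% of its speed; a pose out of reach is approached as far as the arm can. A call with a gripper value outside its range is refused whole. The fingers move at their own pace and stop on an object; "newtons" is the grip in N (left out, the last holds). Time passes only in rows, so rows that repeat a pose let the fingers close. It gives the time, the measured TCP pose, the force and the opening at its end, in the units of the state.
- ctrl.get_state(): the state, without advancing time (a new reading comes with each control period).
- vision.get_image(name): name is "side" or "top"; returns the picture (400x640x3 uint8, red, green, blue); there is no depth.
- vision.camera_info(name): a dict with "fov_y" (degrees; the focal length in pixels is half the picture's height over the tangent of half this angle, whatever the lens; pixels are square), "cx", "cy" (the principal point, pixels), "pose" (4x4, takes a point from camera to world coordinates). Camera axes: x right, y down, z forward; pixel columns grow to the right and rows downward; lengths in m; the calibration is good to about 2 mm. A picture is of the moment at which its call begins. camera_info takes no time and is no camera call.
- close_job(): hands the job in, once; it reports no verdict.
The state is a dict: "time": time; "joint_positions": joint angles; "qd": joint speeds; "joint_torque": joint torques, N m; "position": TCP position; "tool_rot": TCP orientation; "ft_force": force on the tool from outside, world axes, zero at the start; "torque": the same for the moment, N m; "grip_width": opening from 0.0 (shut) to 1.0 (fully open).
Only numpy, scipy, OpenCV 4.12 (cv2) and the standard library are available. Lean on these libraries where they do the work, as an engineer would, in place of code of your own. Each camera call takes 0.05 s, during which the arm holds its last target. There are 200 camera calls.

### The job

Push the catch tray along its rails until it is fully home under the dispenser's spout, then press the hand lever down to lift the spout's lid and keep it up until all four bushes have rolled into the tray. Then ease the lever back up so that the lid comes down shut gently and does not slam. Work the lid by its lever only, pick nothing up, and leave the other things on the bench where they are.

Things in the scene. Friction and masses are not known exactly. Their poses are not given: they have to be found in the camera images.
- hopper: The dispenser, fixed to the bench: a grey sheet-steel hopper on a pedestal 180 x 150 mm, 163 mm high, open on top, with bushes on a floor sloping 14 degrees down to a spout. Origin on the bench under it, z up. Its -x is the way the bushes come out (to the robot's left), its +x the side of the hand lever. Pedestal front face at x = -70 mm, rear wall at x = +112 mm.
- tray: Open aluminium catch tray, loose on the bench between the rails, 170 mm (x) x 130 (y) x 42 high, walls 3 mm, 0.5 to 0.85 kg. Origin at the centre of its underside, axes parallel to the dispenser's. It starts 50 to 100 mm short of home. Home, its +x end touches the pedestal and its origin is at x = -155 mm, y about 0 in the dispenser's frame. Pushed by its -x end wall.
- tray_stop (a point): Middle of the pedestal's front face at bench level, the tray's stop, at x = -70 mm in the dispenser's frame. Two steel rails 14 mm high on the bench, inner faces at y = +-69.5 mm, run from here out to x = -220 mm and guide the tray.
- outlet (a point): Middle of the spout's lip, the low end of the sloping floor, 65 mm above the bench and 107 mm from the dispenser's origin towards its -x. The spout is 70 mm wide inside and overhangs the pedestal by 37 mm.
- lid: The lid: a steel flap 81 mm long, 78 mm wide, sloping down over the spout, hinged along its upper edge and linked by a rod to the hand lever: both turn through the same angle. Its lower edge swings out and up. Origin in the middle of the hinge line, 140 mm above the bench, 65 mm from the dispenser's origin towards its -x.
- lid_edge (a point): Middle of the lid's lower edge; 70 mm above the bench when shut, 105 mm when fully open.
- lever (a joint): Angle of the hand lever, and of the lid, rad: 0 = lever up and lid shut, 0.6 = lever fully down and lid fully open (stop). A spring returns it: pressing the thumb plate takes about 4 N at first and 6 N at the bottom (less while bushes crowd under the lid's edge and prop it); let go, it flies up and the lid slams. The bushes roll out past about 0.3.
- lever_plate (a point): Centre of the top face (at y = 0 in the dispenser's frame) of the lever's thumb plate, black rubber-covered, 48 x 48 mm, 10 mm thick, at the lever's free end. Lever up: about 185 mm above the bench, sloping up away from the dispenser by 0.45 rad; lever fully down: about 57 mm above the bench, sloping down by 0.15 rad.
- lever_pivot (a point): Pivot of the hand lever, on the dispenser's cheek, 85 mm above the bench, 15 mm from its origin towards its +x. The lever turns about the dispenser's y axis here; the thumb plate's middle is 220 mm away. Seen from above the plate clears the dispenser's rear wall by about 70 mm.
- bush0 (a point): Centre of bush 0, one of four alike plain bronze bushes (tubes) 24 mm in diameter and 62 mm long, about 0.13 kg, lying across the sloping floor of the dispenser one behind the other, number 0 next to the lid
- bush1 (a point): Centre of bush 1, one of four alike plain bronze bushes (tubes) 24 mm in diameter and 62 mm long, about 0.13 kg, lying across the sloping floor of the dispenser one behind the other, number 0 next to the lid
- bush2 (a point): Centre of bush 2, one of four alike plain bronze bushes (tubes) 24 mm in diameter and 62 mm long, about 0.13 kg, lying across the sloping floor of the dispenser one behind the other, number 0 next to the lid
- bush3 (a point): Centre of bush 3, one of four alike plain bronze bushes (tubes) 24 mm in diameter and 62 mm long, about 0.13 kg, lying across the sloping floor of the dispenser one behind the other, number 0 next to the lid
- tin: White tin of adhesive, 86 mm diameter, 110 mm tall, standing between the robot and the dispenser. Origin at the centre of its underside. A bystander.
- brush: Flat paintbrush lying on the robot's side of the tray rails. A bystander.
- screwdriver: Screwdriver lying beyond the tray rails. A bystander.
- tape: Roll of masking tape lying flat beyond the lever, 104 mm diameter, 25 mm high. A bystander.
- hammer: Hammer lying on the robot's side of the lever. A bystander.
- strip: Metal trim strip 260 x 16 x 6 mm lying beyond the dispenser. A bystander.
- jar: Small glass jar with a steel cap, 64 mm diameter, 75 mm tall, standing beyond the dispenser and the metal strip. A bystander.
Mind the look-alikes: they are no part of the job. What is meant by the tray is not turquoise, and is the smaller of those in its own colour.

How it is judged:
By the outcome, as a careful person would: the job done as asked, in the order asked, and still so for the second after the job is handed in, with the robot touching nothing.
It also fails if it takes over 64 s, if anything falls off the work surface, if the arm or the gripper's body presses on something with over 40 N, if the wrist force passes 120 N, or if a joint passes its speed limit or range.

## Working session

There is one attempt and no reset: what is moved stays moved. The work goes in short steps, Python scripts to look and compute and a tool call to move; the robot and the scene stay as the last step left them, time stands still between calls to the robot, and variables do not carry over. Pictures are saved under pics/ and viewed, about 8 in all and at most 12, crops included, and the job is handed in when it is done.

Besides the shell and the picture viewer there is one more tool, called by a JSON object that holds its "name" and its "arguments", one argument or row to a line. servo_tool: Moves the arm, as the interface text tells. Its arguments: {"type":"object","properties":{"commands":{"type":"array"},"newtons":{"type":"number"}},"required":["commands"]}

```bash
mkdir -p pics; ls
python3 - <<'E'
from bench import ctrl, vision
import cv2,numpy as np
for n in("top","side"):
    im=vision.get_image(n); cv2.imwrite(f"pics/{n}0.png",im[:,:,::-1]); i=vision.camera_info(n); print(n,i['fov_y'],i['cx'],i['cy'],{k:v for k,v in i.items() if k not in('pose','fov_y','cx','cy')}); print(np.round(i['pose'],3))
print(ctrl.get_state())
E
```

```text
pics
top 54.152590654705655 312.39550838024945 204.89327118172284 {}
[[ 0.014 -0.997  0.079  0.439]
 [-0.999 -0.016 -0.029  0.07 ]
 [ 0.03  -0.079 -0.996  1.094]
 [ 0.     0.     0.     1.   ]]
side 42.56982522996397 316.00495595332336 210.56159874529808 {}
[[-0.776 -0.365  0.515 -0.287]
 [-0.631  0.478 -0.611  1.024]
 [-0.024 -0.799 -0.601  1.057]
 [ 0.     0.     0.     1.   ]]
{'time': 0.1, 'joint_positions': array([ 1.35612251,  0.32175315, -0.07008123,  1.4515524 ,  0.02260577,
        1.37076787, -0.05685122]), 'qd': array([ 0.00046455, -0.00114929,  0.00115583, -0.0008997 , -0.00047092,
       -0.00160308,  0.00288997]), 'joint_torque': array([ 7.85906559e-04, -4.92570913e+01, -4.05835602e-01, -3.13398778e+01,
       -6.43277331e-02,  3.94712971e-02,  6.31667535e-05]), 'position': array([ 0.14724862, -0.63260461,  0.22156837]), 'tool_rot': array([ 1.04000295,  1.31022193, -1.03837391]), 'ft_force': array([ 0.33449386, -1.41073474,  1.22258218]), 'torque': array([-0.00236145, -0.01551029, -0.03861722]), 'grip_width': 1.0024617492636236}
```

View pics/top0.png

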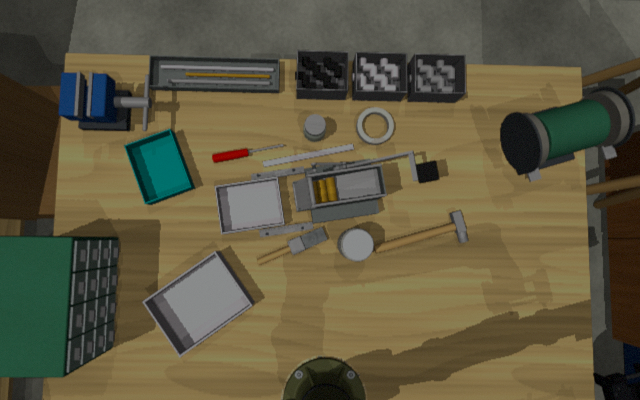

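View pics/side0.png

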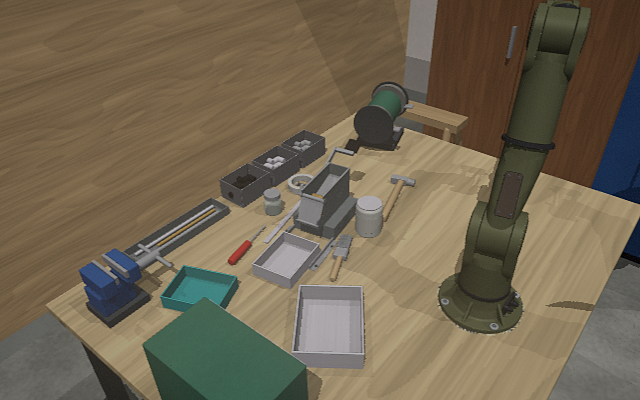

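Candidates for the tray are turquoise (160,167), large grey-white (200,302) and small grey-white (250,205). The small grey-white one lies between the rails, so I choose that one. In the top view the dispenser is at (345,190), its black lever plate at (427,171), the tin at (356,245) and the hammer at (460,226).

```bash
cat > h.py <<'E'
import numpy as np,cv2
from bench import ctrl,vision
def cam(n):
    i=vision.camera_info(n); f=200/np.tan(np.radians(i['fov_y']/2)); return f,i['cx'],i['cy'],np.array(i['pose'])
def ray(n,u,v,z):
    f,cx,cy,P=cam(n); d=P[:3,:3]@[(u-cx)/f,(v-cy)/f,1]; o=P[:3,3]; return o+d*(z-o[2])/d[2]
def proj(n,p):
    f,cx,cy,P=cam(n); c=P[:3,:3].T@(np.array(p)-P[:3,3]); return f*c[0]/c[2]+cx,f*c[1]/c[2]+cy
E
python3 - <<'E'
import cv2
a=cv2.imread('pics/top0.png')[135:255,205:445]; cv2.imwrite('pics/topc.png',cv2.resize(a,(800,400),interpolation=cv2.INTER_CUBIC))
b=cv2.imread('pics/side0.png')[130:290,240:440]; cv2.imwrite('pics/sidec.png',cv2.resize(b,(750,600),interpolation=cv2.INTER_CUBIC))
E
```

```text
(no output)
```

View pics/topc.png

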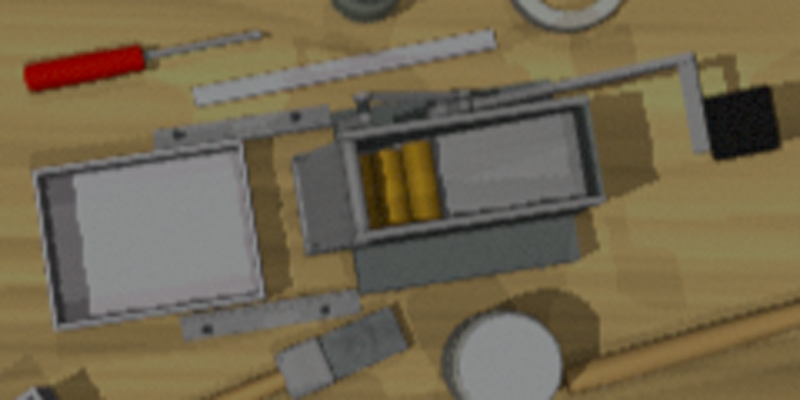

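View pics/sidec.png

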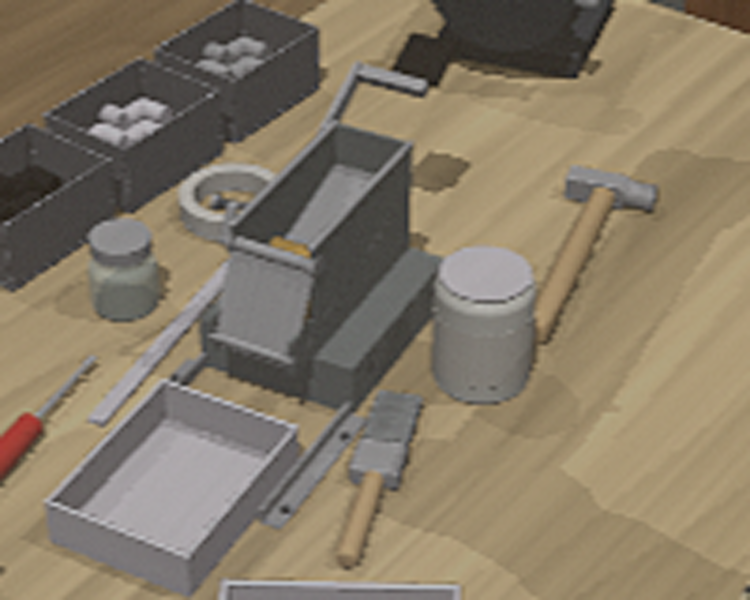

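The crop confirms the choice: the small grey tray sits between the rails. In crop pixels its rim corners are (38,172), (240,145), (262,298) and (57,328). The black plate is at (742,123), and three bushes show, with the fourth under the lid.

Run:
```python
from h import *
np.set_printoptions(precision=4,suppress=True)
t=lambda x,y,z:ray('top',205+x/3.3333-.35,135+y/3.3333-.35,z)
def rep(name,pts,z):
    q=np.array([t(x,y,z) for x,y in pts]); print(name,q[:,:2].tolist(),'c',q.mean(0)); return q
T=rep('tray',[(38,172),(240,145),(262,298),(57,328)],.042)
H=rep('hop',[(345,143),(585,98),(605,200),(363,243)],.163)
P=rep('plate',[(703,98),(772,87),(780,148),(714,160)],.185)
R=rep('rails far inner, near inner',[(158,145),(330,126),(183,322),(357,293)],.014)
ped=rep('pedestal near front/back corner',[(357,290),(577,260)],.03)
tin=rep('tin',[(510,362)],.110)
for a,b,n in((T[0],T[1],'T'),(T[3],T[2],'T'),(H[0],H[1],'H'),(H[3],H[2],'H'),(R[0],R[1],'R'),(R[2],R[3],'R'),(T[3],T[0],'Ty'),(H[2],H[1],'Hy')):
    d=(b-a)[:2]; print(n,np.linalg.norm(d),np.degrees(np.arctan2(d[1],d[0])))
# black mask
im=cv2.imread('pics/top0.png'); m=(im.max(2)<30).astype(np.uint8); n,l,s,c=cv2.connectedComponentsWithStats(m)
for k in range(1,n):
    if s[k,4]>150 and 400<c[k][0]<450: print(c[k],s[k],ray('top',*c[k],.182))
```

```text
tray [[0.5686531024999137, 0.29954886527647123], [0.5936188902130083, 0.13749968839206111], [0.4698215628713165, 0.11720517790239039], [0.4434183305424106, 0.2802782424841271]] c [0.5189 0.2086 0.042 ]
hop [[0.5786489525121103, 0.05435874471456009], [0.614839685173686, -0.11941699463747778], [0.5406256972940373, -0.13395659056317333], [0.5066690524588335, 0.0403944475522608]] c [ 0.5602 -0.0397  0.163 ]
plate [[0.6123314608473682, -0.19929460759186418], [0.6212347341945255, -0.2489284646351193], [0.5774906874184073, -0.2541727926550842], [0.5680442961370825, -0.20684217489391105]] c [ 0.5948 -0.2273  0.185 ]
rails far inner, near inner [[0.5964832594338759, 0.20731981705227592], [0.6151466714161198, 0.06458410296353848], [0.44993849538187247, 0.1829789869372393], [0.47595949391808534, 0.040028955345293896]] c [0.5344 0.1237 0.014 ]
pedestal near front/back corner [[0.4778542074708946, 0.04050987143700627], [0.5052284049209359, -0.1399303241910524]] c [ 0.4915 -0.0497  0.03  ]
tin [[0.422398004001225, -0.07340939398395853]] c [ 0.4224 -0.0734  0.11  ]
T 0.16396105112205805 -81.24169917610189
T 0.16519671627939053 -80.8030268515249
H 0.17750430056178654 -78.23567572710427
H 0.17762696366372344 -78.97902724935514
R 0.1439507103950542 -82.55055113210722
R 0.14529901547140567 -79.68348197113556
Ty 0.12670874085891878 8.747831444114658
Hy 0.07562483617624008 11.084677600817324
[426.9658 171.5755] [416 161  22  22 351] [ 0.5953 -0.2274  0.182 ]
```

```bash
cat >> h.py <<'E'
from scipy.spatial.transform import Rotation as Ro
YAW=np.radians(-80.1); O=np.array([.558,-.018,0]); A=np.array([[np.cos(YAW),-np.sin(YAW),0],[np.sin(YAW),np.cos(YAW),0],[0,0,1]])
W=lambda x,y,z:O+A@(np.array([x,y,z])/1e3)     # dispenser frame mm -> world
Dd=lambda p:A.T@(np.array(p)-O)*1e3
def goal(sign=1):
    x=np.array([0,0,-1.]); z=sign*A[:,1]; return Ro.from_matrix(np.c_[x,np.cross(z,x),z])
def plan(p,G,s=None):
    s=s or ctrl.get_state(); R=Ro.from_rotvec(s['tool_rot']); 
    return np.round(np.degrees((R.inv()*G).as_rotvec()),1),np.round(R.inv().apply(p-s['position'])*1e3,1)
def rep():
    s=ctrl.get_state(); print('t',round(s['time'],2),'disp',np.round(Dd(s['position']),1),'F',np.round(A.T@s['ft_force'],1),'q',np.round(s['joint_positions'],2),'g',round(s['grip_width'],2)); return s
E
python3 - <<'E'
from h import *
s=rep(); print(Ro.from_rotvec(s['tool_rot']).as_matrix().round(2))
for sg in(1,-1):print(sg,plan(W(-335,0,280),goal(sg)),plan(W(235,0,280),goal(sg)))
print(W(-335,0,15),W(211,0,185),W(233,0,57))
print('big tray corner',ray('top',215,252,.05),'hammer',ray('top',460,240,.02), Dd(ray('top',460,240,.02)),'tape',Dd(ray('top',375,126,.02)))
E
```

```text
t 0.1 disp [ 534.8 -510.3  221.6] F [1.4 0.1 1.2] q [ 1.36  0.32 -0.07  1.45  0.02  1.37 -0.06] g 1.0
[[-0.    0.97  0.23]
 [ 0.    0.23 -0.97]
 [-1.   -0.   -0.  ]]
1 (array([-86.8,  -0.1,  -0.1]), array([ -57.1,  558.2, -840. ])) (array([-86.8,  -0.1,  -0.1]), array([ -58. ,  526.3, -270.9]))
-1 (array([93.2, -0.1,  0.1]), array([ -57.1,  558.2, -840. ])) (array([93.2, -0.1,  0.1]), array([ -58. ,  526.3, -270.9]))
[0.50040375 0.31201162 0.015     ] [ 0.59427704 -0.22585807  0.185     ] [ 0.59805948 -0.24753047  0.057     ]
big tray corner [0.39338766 0.29473073 0.05      ] hammer [ 0.43369037 -0.37071324  0.02      ] [ 326.08865733 -183.10024494   20.        ] tape [147.20255235 169.11137635  20.        ]
```

{"name": "servo_tool", "arguments": {
  "commands": [
    [[-9,0,0,-12,53,-27,60],[-18,0,0,-24,106,-54,60],[-27,0,0,-36,159,-81,60],[-36,0,0,-48,212,-108,60],[-45,0,0,-58,263,-135,60]]
  ]
}}

```text
time: 0.72
position: [0.3742, -0.4403, 0.2808]
tool_rot: [0.432, 1.527, -0.432]
ft_force: [0.2, -0.9, -0.5]
grip_width: 0.694
```

Run:
```python
from h import *
rep(); print(plan(W(235,0,280),goal()))
```

```text
t 0.72 disp [ 384.4 -253.6  280.8] F [ 0.9  0.  -0.5] q [ 1.11  0.16 -0.33  1.54  0.05  1.45  0.23] g 0.69
(array([-41.5,  -0. ,   0. ]), array([  0.7, 280. ,  91. ]))
```

{"name": "servo_tool", "arguments": {
  "commands": [
    [[-9,0,0,0,56,17,60],[-18,0,0,0,112,34,60],[-27,0,0,0,168,51,60],[-36,0,0,0,224,68,60],[-41.8,0,0,0,276,86,60]]
  ]
}}

```text
time: 1.35
position: [0.5929, -0.2515, 0.2803]
tool_rot: [-0.139, 1.567, 0.139]
ft_force: [1.1, -0.9, -0.0]
grip_width: 0.691
```

{"name": "servo_tool", "arguments": {
  "commands": [
    [[0,0,0,0,55,0,60],[0,0,0,0,110,0,60],[0,0,0,0,165,0,60],[0,0,0,0,220,0,60],[0,0,0,0,275,0,60]]
  ]
}}

```text
time: 1.98
position: [0.5437, 0.0195, 0.2802]
tool_rot: [-0.136, 1.567, 0.135]
ft_force: [0.8, 0.0, -0.7]
grip_width: 0.688
```

{"name": "servo_tool", "arguments": {
  "commands": [
    [[0,0,0,0,55,0,60],[0,0,0,0,110,0,60],[0,0,0,0,165,0,60],[0,0,0,0,220,0,60],[0,0,0,0,275,0,60]]
  ]
}}

```text
time: 2.6
position: [0.4966, 0.29, 0.2803]
tool_rot: [-0.136, 1.567, 0.135]
ft_force: [1.4, 0.0, 1.2]
grip_width: 0.691
```

Run:
```python
from h import *
rep(); print(plan(W(-345,0,18),goal()))
```

```text
t 2.6 disp [-313.9   -7.5  280.3] F [0.2 1.4 1.2] q [ 0.2   0.24 -0.92  1.53  0.19  1.47 -0.55] g 0.69
(array([-0., -0.,  0.]), array([262.2,  31.2,   7.5]))
```

{"name": "servo_tool", "arguments": {
  "commands": [
    [[0,0,0,30,12,4,60],[0,0,0,80,22,7,60],[0,0,0,130,22,7,60],[0,0,0,160,22,7,60],[0,0,0,160,22,7,60]]
  ]
}}

```text
time: 3.22
position: [0.4984, 0.3102, 0.1177]
tool_rot: [-0.138, 1.572, 0.134]
ft_force: [0.5, 0.0, 1.4]
grip_width: 0.686
```

Run:
```python
from h import *
rep(); print(plan(W(-345,0,18),goal()))
im=vision.get_image('top'); cv2.imwrite('pics/top1.png',cv2.resize(im[100:300,120:390,::-1],(800,593)))
```

```text
t 3.23 disp [-333.5   -2.3  117.7] F [0.1 0.5 1.4] q [ 0.11  0.39 -0.87  1.71  0.32  1.19 -0.67] g 0.69
(array([ 0. , -0.3,  0.1]), array([99.7, 11.6,  2.9]))
```

View pics/top1.png

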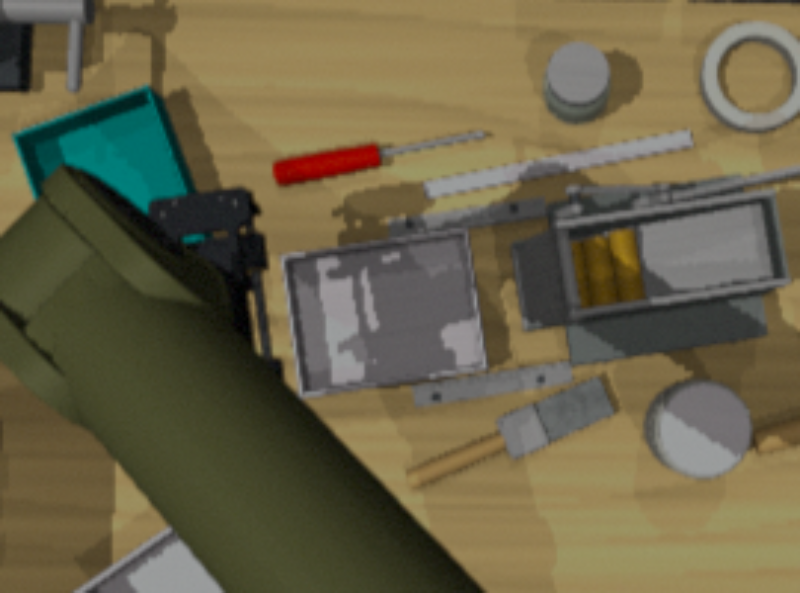

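The gripper hovers left of the tray and is clear of it: the fingers are near crop (262,300) and the tray's end wall is at (292,320). Next I lower the tool.

{"name": "servo_tool", "arguments": {
  "commands": [
    [[0,0,0,30,6,1,60],[0,0,0,60,10,2,60],[0,0,0,85,10,2,60],[0,0,0,98,10,2,60],[0,0,0,98,10,2,60]]
  ]
}}

```text
time: 3.9
position: [0.5009, 0.3219, 0.023]
tool_rot: [-0.135, 1.566, 0.136]
ft_force: [-0.0, 0.2, 0.1]
grip_width: 0.695
```

Run:
```python
from h import *
rep()
```

```text
t 3.9 disp [-344.6    2.1   23. ] F [-0.2  0.   0.1] q [ 0.04  0.52 -0.81  1.77  0.43  1.04 -0.76] g 0.7
```

Push towards +x (tool −y): first 70 mm at about 100 mm/s, then slower.

{"name": "servo_tool", "arguments": {
  "commands": [
    [[0,0,0,2,-8,-1,60],[0,0,0,2,-16,-2,60],[0,0,0,2,-24,-2,60],[0,0,0,2,-34,-2,60],[0,0,0,2,-44,-2,60]]
  ]
}}

```text
time: 4.53
position: [0.506, 0.2799, 0.0214]
tool_rot: [-0.134, 1.565, 0.139]
ft_force: [-0.5, 5.8, 1.4]
grip_width: 0.688
```

{"name": "servo_tool", "arguments": {
  "commands": [
    [[0,0,0,0,-8,0,60],[0,0,0,0,-16,0,60],[0,0,0,0,-24,0,60],[0,0,0,0,-31,0,60],[0,0,0,0,-38,0,60]]
  ]
}}

```text
time: 5.15
position: [0.5126, 0.2425, 0.0214]
tool_rot: [-0.134, 1.565, 0.139]
ft_force: [-1.1, 5.4, 0.9]
grip_width: 0.693
```

Run:
```python
from h import *
rep()
```

```text
t 5.15 disp [-264.4    0.    21.4] F [-5.6 -0.2  0.9] q [ 0.2   0.46 -0.82  1.85  0.39  1.   -0.61] g 0.69
```

{"name": "servo_tool", "arguments": {
  "commands": [
    [[0,0,0,0,-3,0,60],[0,0,0,0,-6,0,60],[0,0,0,0,-9,0,60],[0,0,0,0,-11,0,60],[0,0,0,0,-12,0,60]]
  ]
}}

```text
time: 5.78
position: [0.5147, 0.2308, 0.0214]
tool_rot: [-0.134, 1.565, 0.139]
ft_force: [-0.4, 5.9, 1.2]
grip_width: 0.689
```

{"name": "servo_tool", "arguments": {
  "commands": [
    [[0,0,0,0,-1,0,60],[0,0,0,0,-2,0,60],[0,0,0,0,-3,0,60],[0,0,0,0,-3,0,60]]
  ]
}}

```text
time: 6.28
position: [0.515, 0.2294, 0.0214]
tool_rot: [-0.133, 1.565, 0.141]
ft_force: [0.0, 7.6, 0.6]
grip_width: 0.689
```

Run:
```python
from h import *
rep()
```

```text
t 6.28 disp [-2.511e+02  1.000e-01  2.140e+01] F [-7.5  1.3  0.6] q [ 0.22  0.45 -0.82  1.86  0.38  1.   -0.58] g 0.69
```

{"name": "servo_tool", "arguments": {
  "commands": [
    [[0,0,0,0,-1.5,0,60],[0,0,0,0,-3,0,60],[0,0,0,0,-4,0,60],[0,0,0,0,-4,0,60]]
  ]
}}

```text
time: 6.78
position: [0.5153, 0.2293, 0.0217]
tool_rot: [-0.129, 1.563, 0.146]
ft_force: [-0.5, 15.5, -3.3]
grip_width: 0.691
```

Run:
```python
from h import *
rep()
im=vision.get_image('top'); cv2.imwrite('pics/top2.png',cv2.resize(im[130:250,205:405,::-1],(800,480),interpolation=cv2.INTER_CUBIC))
```

```text
t 6.78 disp [-251.     0.5   21.7] F [-15.3   2.1  -3.3] q [ 0.23  0.45 -0.82  1.86  0.38  0.99 -0.57] g 0.69
```

View pics/top2.png

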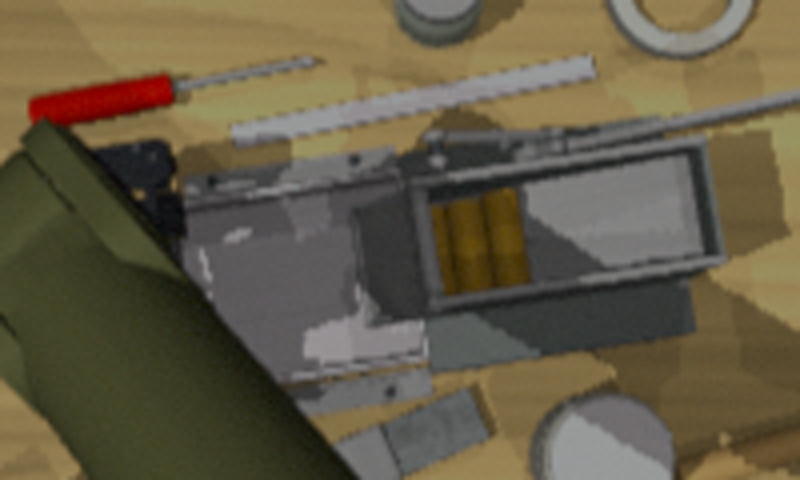

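The tray is home. Its +x rim at crop (428,350) meets the pedestal, and the push force doubled with no further motion. I retreat and go over to the lever with the fingers shut.

{"name": "servo_tool", "arguments": {
  "commands": [
    [[0,0,0,0,12,0,60],[0,0,0,0,30,0,60],[0,0,0,-50,35,0,30],[0,0,0,-110,35,0,0],[0,0,0,-165,35,0,0]]
  ]
}}

```text
time: 7.45
position: [0.5097, 0.2565, 0.1874]
tool_rot: [-0.137, 1.566, 0.135]
ft_force: [1.5, -0.0, -0.4]
grip_width: 0.436
```

{"name": "servo_tool", "arguments": {
  "commands": [
    [[0,0,0,-50,0,0,0],[0,0,0,-95,-20,0,0],[0,0,0,-95,-75,0,0],[0,0,0,-95,-130,0,0],[0,0,0,-95,-185,0,0]]
  ]
}}

```text
time: 8.07
position: [0.5417, 0.0724, 0.2808]
tool_rot: [-0.137, 1.566, 0.134]
ft_force: [0.9, -0.2, 0.3]
grip_width: 0.005
```

{"name": "servo_tool", "arguments": {
  "commands": [
    [[0,0,0,0,-55,0,0],[0,0,0,0,-110,0,0],[0,0,0,0,-165,0,0],[0,0,0,0,-220,0,0],[0,0,0,0,-275,0,0]]
  ]
}}

```text
time: 8.7
position: [0.5889, -0.1985, 0.2806]
tool_rot: [-0.136, 1.567, 0.135]
ft_force: [-0.7, 0.1, 0.1]
grip_width: 0.007
```

Run:
```python
from h import *
rep(); print(plan(W(213,0,205),goal()))
```

```text
t 8.7 disp [183.1  -0.6 280.6] F [-0.2 -0.6  0.1] q [ 0.8   0.3  -0.65  1.42  0.18  1.48  0.32] g 0.01
(array([-0. , -0. ,  0.1]), array([ 75.7, -29.8,   0.6]))
```

{"name": "servo_tool", "arguments": {
  "commands": [
    [[0,0,0,20,-15,0,0],[0,0,0,45,-21,1,0],[0,0,0,68,-21,1,0],[0,0,0,74,-21,1,0]]
  ]
}}

```text
time: 9.2
position: [0.5924, -0.216, 0.2043]
tool_rot: [-0.135, 1.57, 0.138]
ft_force: [-0.8, 1.0, 0.2]
grip_width: 0.004
```

Run:
```python
from h import *
rep(); print(plan(W(213,0,190),goal()))
a=vision.get_image('top')[110:260,230:480,::-1]; b=vision.get_image('side')[100:250,230:430,::-1]
cv2.imwrite('pics/c3.png',np.vstack([cv2.resize(a,(500,300)),cv2.resize(b,(400,300))[:, :].copy() if 0 else cv2.copyMakeBorder(cv2.resize(b,(400,300)),0,0,0,100,cv2.BORDER_CONSTANT)]))
```

```text
t 9.2 disp [ 2.010e+02 -1.000e-01  2.043e+02] F [-1.1 -0.7  0.2] q [ 0.81  0.36 -0.64  1.51  0.21  1.35  0.33] g 0.0
(array([ 0.1, -0.2, -0.1]), array([ 14.3, -12. ,   0.2]))
```

View pics/c3.png

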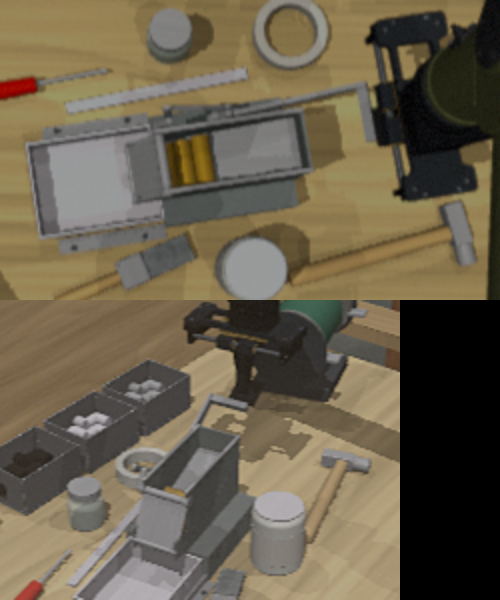

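The tray is home and the plate lies under the fingertips (top crop ~(380,115)). I press along the lever's arc.

{"name": "servo_tool", "arguments": {
  "commands": [
    [[0,0,0,5,-5,0,0],[0,0,0,9,-10,0,0],[0,0,0,14,-12,0,0],[0,0,0,25,-15,0,0],[0,0,0,36,-19,0,0]]
  ]
}}

```text
time: 9.93
position: [0.5976, -0.2367, 0.1708]
tool_rot: [-0.137, 1.565, 0.134]
ft_force: [0.9, -0.2, 4.4]
grip_width: 0.003
```

Run:
```python
from h import *
rep()
```

```text
t 9.93 disp [222.2   1.4 170.8] F [0.4 0.8 4.4] q [ 0.82  0.4  -0.62  1.52  0.24  1.29  0.34] g 0.0
```

{"name": "servo_tool", "arguments": {
  "commands": [
    [[0,0,0,9,-2,0,0],[0,0,0,18,-4,0,0],[0,0,0,27,-6,0,0],[0,0,0,36,-8,0,0],[0,0,0,45,-9,0,0]]
  ]
}}

```text
time: 10.55
position: [0.5985, -0.2454, 0.1251]
tool_rot: [-0.136, 1.566, 0.135]
ft_force: [0.5, -2.9, 5.3]
grip_width: 0.004
```

{"name": "servo_tool", "arguments": {
  "commands": [
    [[0,0,0,12,-2,0,0],[0,0,0,24,-3,0,0],[0,0,0,36,-3,0,0],[0,0,0,48,-3,0,0],[0,0,0,58,-2,0,0]]
  ]
}}

```text
time: 11.18
position: [0.5989, -0.2478, 0.067]
tool_rot: [-0.136, 1.566, 0.134]
ft_force: [1.2, -5.2, 5.6]
grip_width: 0.009
```

Run:
```python
from h import *
rep()
```

```text
t 11.18 disp [233.4   0.8  67. ] F [5.3 0.3 5.6] q [ 0.8   0.5  -0.59  1.61  0.3   1.12  0.31] g 0.01
```

{"name": "servo_tool", "arguments": {
  "commands": [
    [[0,0,0,4,-1,0,0],[0,0,0,8,-1,0,0],[0,0,0,10,-1,0,0],[0,0,0,11,-1,0,0],[0,0,0,11,-1,0,0]]
  ]
}}

```text
time: 11.8
position: [0.5989, -0.2469, 0.0584]
tool_rot: [-0.136, 1.567, 0.136]
ft_force: [-4.6, -0.8, 14.7]
grip_width: 0.003
```

```bash
cat > look.py <<'E'
from h import *
import sys
rep()
a=vision.get_image('top')[130:230,220:400,::-1]; b=vision.get_image('side')[140:290,240:400,::-1]
cv2.imwrite('pics/%s.png'%sys.argv[1],np.hstack([cv2.resize(a,(480,267)) if 0 else cv2.copyMakeBorder(cv2.resize(a,(396,220)),0,230,0,4,cv2.BORDER_CONSTANT),cv2.resize(b,(400,375)) if 0 else cv2.copyMakeBorder(cv2.resize(b,(400,375)),0,75,0,0,cv2.BORDER_CONSTANT)]))
E
python3 look.py d1
```

```text
t 11.8 disp [232.6   0.9  58.4] F [ 0.  -4.7 14.7] q [ 0.8   0.51 -0.59  1.62  0.3   1.11  0.31] g 0.0
```

View pics/d1.png

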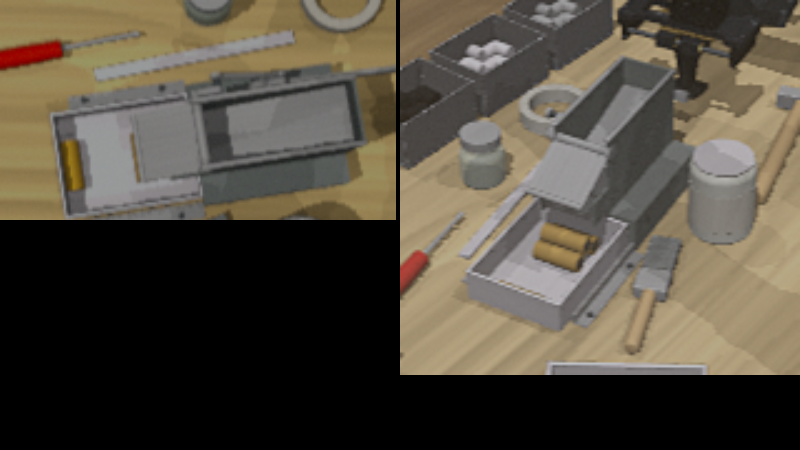

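The lid is open at its stop (14.7 N). The hopper floor is empty, one bush is at the tray's left end (73,165), and others are rolling in under the spout. I hold.

{"name": "servo_tool", "arguments": {
  "commands": [
    [[0,0,0,-1,0,0,0],[0,0,0,-1,0,0,0],[0,0,0,-1,0,0,0],[0,0,0,-1,0,0,0],[0,0,0,-1,0,0,0]]
  ]
}}

```text
time: 12.52
position: [0.5988, -0.2469, 0.0586]
tool_rot: [-0.136, 1.567, 0.137]
ft_force: [-1.2, -1.8, 10.8]
grip_width: 0.003
```

{"name": "servo_tool", "arguments": {
  "commands": [
    [[0,0,0,0,0,0,0],[0,0,0,0,0,0,0],[0,0,0,0,0,0,0],[0,0,0,0,0,0,0],[0,0,0,0,0,0,0]]
  ]
}}

```text
time: 13.15
position: [0.5988, -0.2469, 0.0585]
tool_rot: [-0.136, 1.567, 0.137]
ft_force: [-2.2, -0.9, 11.5]
grip_width: 0.006
```

{"name": "servo_tool", "arguments": {
  "commands": [
    [[0,0,0,0,0,0,0],[0,0,0,0,0,0,0],[0,0,0,0,0,0,0],[0,0,0,0,0,0,0],[0,0,0,0,0,0,0]]
  ]
}}

```text
time: 13.78
position: [0.5988, -0.247, 0.0585]
tool_rot: [-0.136, 1.567, 0.137]
ft_force: [-2.2, -1.1, 9.8]
grip_width: 0.009
```

```bash
python3 look.py d2
```

```text
t 13.78 disp [232.6   0.8  58.5] F [ 0.7 -2.4  9.8] q [ 0.8   0.51 -0.59  1.62  0.3   1.11  0.31] g 0.01
```

View pics/d2.png

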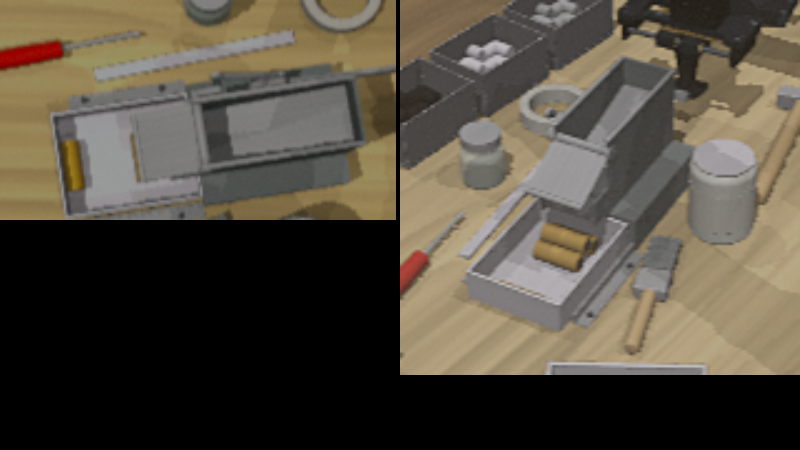

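Run:
```python
from h import *
for x,y in((563,238),(557,256),(593,242)):
    u,v=240+(x-400)/2.5,140+y/2.5; print([np.round(Dd(ray('side',u,v,z)),0) for z in(.015,.04,.07)])
print('lip px crop',[(400+(p[0]-240)*2.5,(p[1]-140)*2.5) for p in (proj('side',W(-107,y,65)) for y in(-35,35))])
print('stop',[(400+(p[0]-240)*2.5,(p[1]-140)*2.5) for p in (proj('side',W(-70,y,5)) for y in(-65,65))])
b=vision.get_image('side')[205:265,275:345,::-1]; cv2.imwrite('pics/d3.png',cv2.resize(b,(700,600),interpolation=cv2.INTER_CUBIC))
```

```text
[array([-104.,   11.,   15.]), array([-130.,   -5.,   40.]), array([-161.,  -24.,   70.])]
[array([-138.,    0.,   15.]), array([-163.,  -16.,   40.]), array([-193.,  -34.,   70.])]
[array([-94., -26.,  15.]), array([-119.,  -41.,   40.]), array([-151.,  -60.,   70.])]
lip px crop [(np.float64(592.8755450037181), np.float64(219.06042989102417)), (np.float64(544.0871308640826), np.float64(202.84434888621675))]
stop [(np.float64(628.7271746506108), np.float64(246.49455012384138)), (np.float64(540.9742578055193), np.float64(216.84517658455974))]
```

View pics/d3.png

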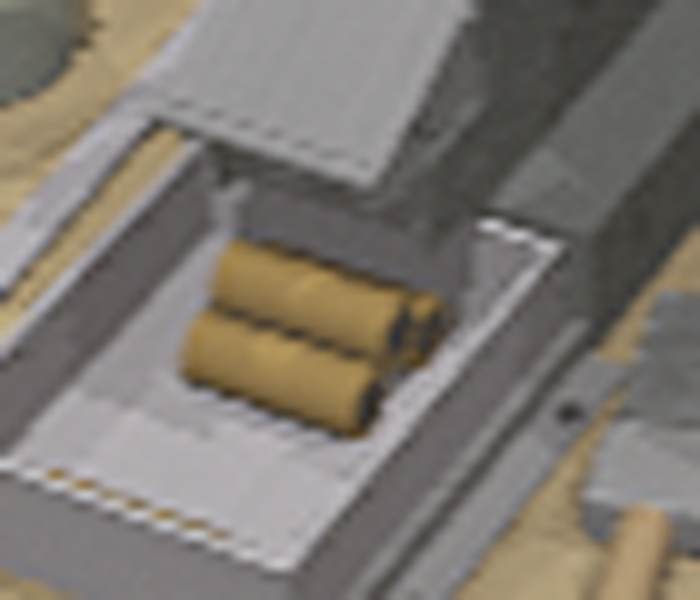

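All four bushes are in the tray: three piled below the spout and one against the −x wall, visible over the rim. Now I ease the lever up.

{"name": "servo_tool", "arguments": {
  "commands": [
    [[0,0,0,-8,0,0,0],[0,0,0,-18,0,0,0],[0,0,0,-28,0,0,0],[0,0,0,-38,0,0,0],[0,0,0,-48,0,0,0]]
  ]
}}

```text
time: 14.55
position: [0.5987, -0.2471, 0.1061]
tool_rot: [-0.135, 1.567, 0.137]
ft_force: [0.6, -2.6, 4.2]
grip_width: 0.008
```

{"name": "servo_tool", "arguments": {
  "commands": [
    [[0,0,0,-9,0,0,0],[0,0,0,-18,1,0,0],[0,0,0,-27,3,0,0],[0,0,0,-36,5,0,0],[0,0,0,-45,7,0,0]]
  ]
}}

```text
time: 15.18
position: [0.5974, -0.239, 0.1506]
tool_rot: [-0.135, 1.568, 0.139]
ft_force: [-0.7, 3.8, 2.7]
grip_width: 0.004
```

Run:
```python
from h import *
rep()
```

```text
t 15.18 disp [224.5   0.8 150.6] F [-3.8 -0.   2.7] q [ 0.82  0.42 -0.62  1.54  0.25  1.26  0.34] g 0.0
```

{"name": "servo_tool", "arguments": {
  "commands": [
    [[0,0,0,-4,1,0,0],[0,0,0,-8,2,0,0],[0,0,0,-12,3,0,0],[0,0,0,-16,4,0,0],[0,0,0,-20,6,0,0]]
  ]
}}

```text
time: 15.8
position: [0.5968, -0.2351, 0.1707]
tool_rot: [-0.136, 1.566, 0.135]
ft_force: [-0.2, 2.7, 2.4]
grip_width: 0.01
```

{"name": "servo_tool", "arguments": {
  "commands": [
    [[0,0,0,-3,1,0,0],[0,0,0,-6,2,0,0],[0,0,0,-9,3.5,0,0],[0,0,0,-11,4,0,0],[0,0,0,-13,5,0,0]]
  ]
}}

```text
time: 16.42
position: [0.5958, -0.2298, 0.1835]
tool_rot: [-0.136, 1.567, 0.136]
ft_force: [0.4, 2.9, 2.0]
grip_width: 0.005
```

{"name": "servo_tool", "arguments": {
  "commands": [
    [[0,0,0,-1.5,0.5,0,0],[0,0,0,-3,1,0,0],[0,0,0,-4.5,1.5,0,0],[0,0,0,-6,2,0,0],[0,0,0,-7.5,2,0,0]]
  ]
}}

```text
time: 17.05
position: [0.5954, -0.2281, 0.1911]
tool_rot: [-0.136, 1.567, 0.136]
ft_force: [-1.2, 3.8, 1.8]
grip_width: 0.002
```

Run:
```python
from h import *
rep()
```

```text
t 17.05 disp [213.4   0.7 191.1] F [-3.9 -0.5  1.8] q [ 0.82  0.38 -0.63  1.51  0.22  1.33  0.34] g 0.0
```

{"name": "servo_tool", "arguments": {
  "commands": [
    [[0,0,0,-1,0,0,0],[0,0,0,-2,0,0,0],[0,0,0,-3,0,0,0],[0,0,0,-4,0,0,0],[0,0,0,-5,0,0,0]]
  ]
}}

```text
time: 17.68
position: [0.5954, -0.2283, 0.196]
tool_rot: [-0.136, 1.567, 0.135]
ft_force: [-0.4, 0.8, 0.3]
grip_width: 0.006
```

{"name": "servo_tool", "arguments": {
  "commands": [
    [[0,0,0,-1,0,0,0],[0,0,0,-2,0,0,0],[0,0,0,-3,0,0,0],[0,0,0,-4,0,0,0],[0,0,0,-5,0,0,0]]
  ]
}}

```text
time: 18.3
position: [0.5955, -0.228, 0.2011]
tool_rot: [-0.136, 1.567, 0.136]
ft_force: [-0.2, -0.3, 0.2]
grip_width: 0.008
```

{"name": "servo_tool", "arguments": {
  "commands": [
    [[0,0,0,-1,0,0,0],[0,0,0,-2,0,0,0],[0,0,0,-3,0,0,0],[0,0,0,-4,0,0,0],[0,0,0,-5,0,0,0]]
  ]
}}

```text
time: 18.92
position: [0.5955, -0.228, 0.2061]
tool_rot: [-0.136, 1.567, 0.136]
ft_force: [-1.1, 0.0, 0.7]
grip_width: 0.001
```

Run:
```python
from h import *
rep()
```

```text
t 18.93 disp [213.4   0.8 206.1] F [-0.2 -1.1  0.7] q [ 0.82  0.37 -0.63  1.49  0.22  1.36  0.34] g 0.0
```

Contact was lost gently. I lift away and check.

{"name": "servo_tool", "arguments": {
  "commands": [
    [[0,0,0,-20,0,0,0],[0,0,0,-50,0,0,0],[0,0,0,-80,-20,0,0],[0,0,0,-90,-50,0,0],[0,0,0,-90,-50,0,0]]
  ]
}}

```text
time: 19.55
position: [0.6043, -0.2807, 0.2981]
tool_rot: [-0.134, 1.564, 0.13]
ft_force: [0.3, 0.3, -0.2]
grip_width: 0.003
```

```bash
python3 look.py e1
```

```text
t 19.55 disp [266.8   0.4 298.1] F [-0.3  0.3 -0.2] q [ 0.83  0.39 -0.61  1.27  0.22  1.54  0.42] g 0.0
```

View pics/e1.png

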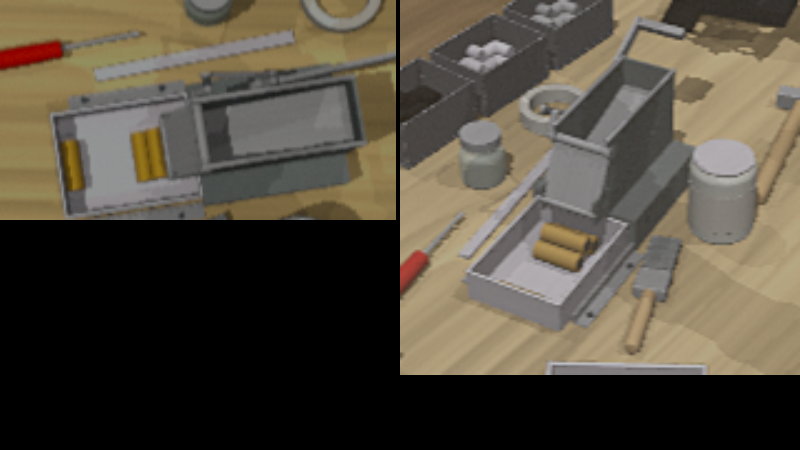

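```bash
python3 -c "
from bench import close_job
print(close_job())"
```

```text
the job is handed in; nothing more can be done
None
```

I pushed the tray home, opened the lid with the lever until all four bushes had rolled into the tray, then eased the lever back up. The job was handed in at about 19.6 s, inside the 64 s limit; no verdict was reported.

- **Tray:** It stopped against the pedestal, where the push force rose from about 7.5 N to 15 N with no further movement. Later pictures show its left edge within about a pixel of where it was after the push.
- **Bushes:** I held the lever at its stop for about 2 s. The pictures show the hopper empty, three bushes piled in the tray below the spout and the fourth against the tray's far end wall. The third bush in the pile is only partly visible.
- **Lid:** I raised the lever in contact, slowing to about 8 mm/s at the end. The plate's force faded to zero with no jump, and the last picture shows the lid shut and the lever up.
- **Other things on the bench:** I saw no change to the other things in the pictures I took, but I did not measure their positions.
- **Force and clearance:** The highest wrist force I read was about 15 N. The gripper was about 100 mm clear of the plate at hand-in.

My measured dispenser position was about 1.5 mm off along the rails, judged by where the tray stopped. No check failed.

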